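# Hook a roll of tape out of the organiser

### The arm

A 7-joint arm with a two-finger parallel gripper is mounted at the origin on a cart in front of the work surface, level with it; the furniture and walls round the work are solid. World frame = base frame: x ahead of the robot, y to its left, z up, the work surface at z = 0. Lengths are in m, angles in rad, forces in N, time in s.
With the tool pointing down it reaches from about 0.4 to 0.85 m from the base axis. Payload 10.4 kg.
Tool frame: the origin (TCP) lies at the very end of the fingers, on their centre line; the grasp point (between the pads) lies 19 mm behind it (r.pinch_z is the distance from the TCP to the grasp point, in m); z points along the fingers, y is the line along which they close (so a half turn about z gives the same grasp; the last joint's range is limited). The gripper opens to 87 mm and grips with 3 to 60 N. Pads are 19 mm wide; open, the fingers measure 117 mm over their backs; the gripper's body (75 mm by 190 mm) begins 51 mm behind the grasp point.
Start: joints at [-1.225, 0.332, -0.065, 1.46, 0.022, 1.35, -0.088], TCP at [0.225, 0.583, 0.197] pointing down, gripper open.
Joint ranges: [-2.6, 2.6], [-0.5, 2.12], [-1.47, 1.34], [0.16, 2.42], [-1.27, 4.41], [0.06, 2.06], [-2.6, 2.6]. Speed limits (rad/s): [2.22, 2.22, 2.79, 2.79, 3.14, 3.14, 3.14].

### API

Orientations are given as a unit quaternion [x, y, z, w].
In Python, from bench import sensors, vision, r gives the robot as it stands.
- The arm moves only by the shell command python3 -m crank 'ROWS' [OPENING] [FORCE]. ROWS is JSON, a list of rows, each a list of 2 entries, a list of its own where there are three numbers: the shift along the tool's x, y, z normalised to -1 to 1, where 1 is 3 cm, then the turn about the tool's z normalised to -1 to 1, where 1 is 8 degrees. A call has 1 to 12 rows; each row shifts and turns the commanded pose from where the row before left it, along the tool's axes as they then stand; what a row does not reach is not made up. A row lasts 1/8 s, in which the tool goes at most 62.5 mm and 10.7 degrees, less where a joint would pass 70% of its speed; a pose out of reach is approached as far as the arm can. A call with a number of a shift or a turn outside -1 to 1 is refused whole. A call with a gripper value outside its range is refused whole. OPENING is the opening, from 0 (shut) to 1 (fully open), set as the call begins (- or left out, the last holds). The fingers move at their own pace and stop on an object; FORCE is the grip in N (left out, the last holds). Time passes only in rows, so rows that do not move let the fingers close. It gives the time, the measured TCP pose, the force, the opening and the grip force at its end, in the units of the state.
- sensors.read_state(): the state, without advancing time (a new reading comes with each control period).
- vision.camera(name): name is "side" or "top"; returns the picture (400x640x3 uint8, red, green, blue); there is no depth.
- vision.camera_model(name): a dict with "vertical_fov" (degrees; the focal length in pixels is half the picture's height over the tangent of half this angle, whatever the lens; pixels are square), "cx", "cy" (the principal point, pixels), "dist" ([k1, k2, p1, p2, k3] as OpenCV has them; the pictures are not rectified), "camera_from_world" (4x4, takes a point from world to camera coordinates). Camera axes: x right, y down, z forward; pixel columns grow to the right and rows downward; lengths in m; the calibration is good to about 2 mm. A picture is of the moment at which its call begins. camera_model takes no time and is no camera call.
- r.close_job(): hands the job in; it is judged then, once.
The state is a dict: "time": time; "joint_positions": joint angles; "joint_vel": joint speeds; "joint_torque": joint torques, N m; "ee_pos": TCP position; "eef_rot": TCP orientation; "ft_force": force on the tool from outside, world axes, zero at the start; "torque": the same for the moment, N m; "width": finger opening in m; "grip_force": force on a finger pad.
Only numpy, scipy, OpenCV 4.12 (cv2) and the standard library are available. Lean on these libraries where they do the work, as an engineer would, in place of code of your own. Each camera call takes 0.05 s, during which the arm holds its last target. There are 200 camera calls.

### The job

The roll of paper tape has slid right into one of the two flat slots of the low organiser, where no hand gets in. Take the hooked pick by its wooden grip, reach its rod over the rim of the roll into the slot, drop the turned-down tip into the roll's open core and drag the roll along the desk until all of it is out in front of the slot. Leave the pick standing upright on the desk and let go; do not touch the roll with the gripper, and leave the cassette where it lies in the other slot.

Things in the scene. Friction and masses are not known exactly. Their poses are not given: they have to be found in the camera images.
- pick: Hooked pick, 0.22 kg, standing by itself. Origin: centre of its underside; z up. Steel foot 36 x 36 mm, 32 mm high; on the same axis a wooden grip, 24 mm square (sides along x and y), from z = 32 to 104 mm. A 6 mm steel rod runs from the foot along +x, bottom at z = 20, top at 26 mm; at x = 90 mm it turns straight down into a 6 mm thick tip that ends at z = 2.5 mm.
- roll: Roll of yellow paper tape lying flat on the desk, 0.085 kg: a ring of 108 mm outer diameter, 13 mm high, with an open core 72 mm across. Origin: centre of the ring, on its underside; its yaw means nothing. It may be in either slot, its near edge about 8 to 15 mm inside the mouth.
- rack: Low grey organiser with clear cover, fixed; 135 mm deep (x), 266 wide (y), 60 high. Origin: centre of its footprint at desk level; z up. Two slots, each 124 mm wide and 55 mm high inside, centre lines at y = +65 and -65 mm, 6 mm walls. They open at the front face x = -67.5 mm towards -x and are closed at the back (x = +61.5 mm). No floor: their contents lie on the desk.
- cassette: Cassette in its case, 69 (x) x 108 (y) x 17 mm, lying flat in the slot that does not hold the roll. Origin: centre of its underside. To be left alone.

How it is judged:
By the outcome, as a careful person would: the job done as asked, in the order asked, and still so for the second after the job is handed in, with the robot touching nothing.
It also fails if it takes over 45 s, if anything falls off the work surface, if the arm or the gripper's body presses on something with over 40 N, if the wrist force passes 120 N, or if a joint passes its speed limit or range.

## Working session

There is one attempt and no reset: what is moved stays moved. The work goes in short steps, Python scripts to look and compute and a shell command to move; the robot and the scene stay as the last step left them, time stands still between calls to the robot, and variables do not carry over. Pictures are saved under pics/ and viewed, at most 10 in all, crops included, and the job is handed in when it is done.

```bash
mkdir -p pics; python3 - <<'E'
from bench import sensors, vision, r
import cv2
for n in("top","side"):
    cv2.imwrite(f"pics/{n}0.png",vision.camera(n)[:,:,::-1]); m=vision.camera_model(n); print(n,m)
s=sensors.read_state(); print(s["time"],s["ee_pos"],s["eef_rot"],s["width"],r.pinch_z)
E
```

```text
top {'vertical_fov': 51.628603118342106, 'cx': 315.98359383072034, 'cy': 203.1144850011646, 'dist': array([-0.0705403,  0.       ,  0.       ,  0.       ,  0.       ]), 'camera_from_world': array([[-0.01008981, -0.99990499,  0.00939177, -0.08647129],
       [-0.99783368,  0.00945742, -0.06510376,  0.57958522],
       [ 0.06500875, -0.01002831, -0.9978343 ,  0.86827958],
       [ 0.        ,  0.        ,  0.        ,  1.        ]])}
side {'vertical_fov': 51.45049274962893, 'cx': 318.7475449458893, 'cy': 204.09059170468726, 'dist': array([0.03358392, 0.        , 0.        , 0.        , 0.        ]), 'camera_from_world': array([[-0.95126566, -0.3077956 , -0.0188551 ,  0.50892225],
       [-0.17672147,  0.5942367 , -0.78463511,  0.18297282],
       [ 0.25271162, -0.74306434, -0.61967106,  0.71323421],
       [ 0.        ,  0.        ,  0.        ,  1.        ]])}
0.1 [0.22514736 0.58263384 0.19603486] [ 1.83326339e-01  9.83051901e-01 -6.36023250e-04 -9.64932816e-05] 0.08700221715491681 0.0187
```

View pics/top0.png

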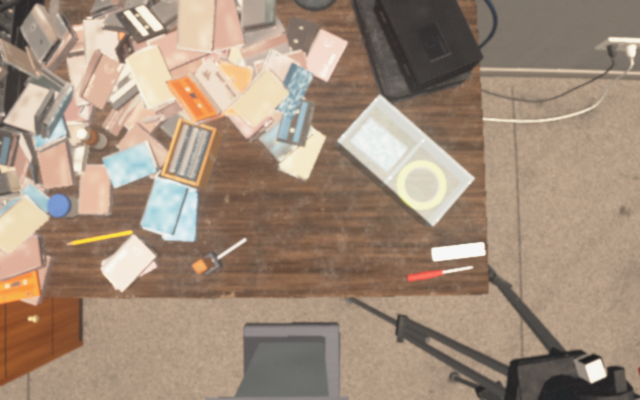

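View pics/side0.png

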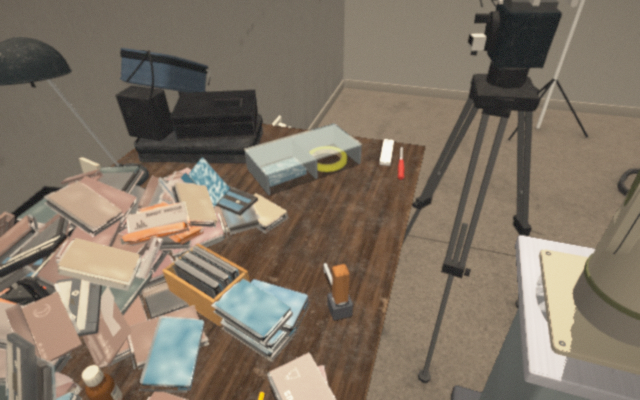

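```bash
python3 - <<'E'
import cv2,numpy as np
t=cv2.imread("pics/top0.png");s=cv2.imread("pics/side0.png")
f=lambda a,x0,y0,w,h,k:cv2.resize(a[y0:y0+h,x0:x0+w],None,fx=k,fy=k,interpolation=cv2.INTER_CUBIC)
cv2.imwrite("pics/c1.png",np.vstack([f(t,330,90,150,140,4)])) 
a=f(t,185,230,75,50,5);b=f(s,315,255,75,75,5);c=f(s,240,120,125,75,3)
C=np.zeros((600,750,3),np.uint8);C[:250,:375]=a;C[:375,375:]=b;C[375:,:375]=c
cv2.imwrite("pics/c2.png",C)
E
```

```text
(no output)
```

View pics/c1.png

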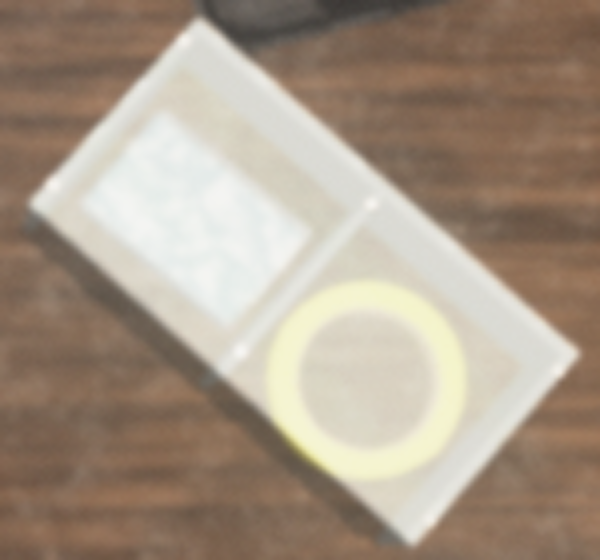

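View pics/c2.png

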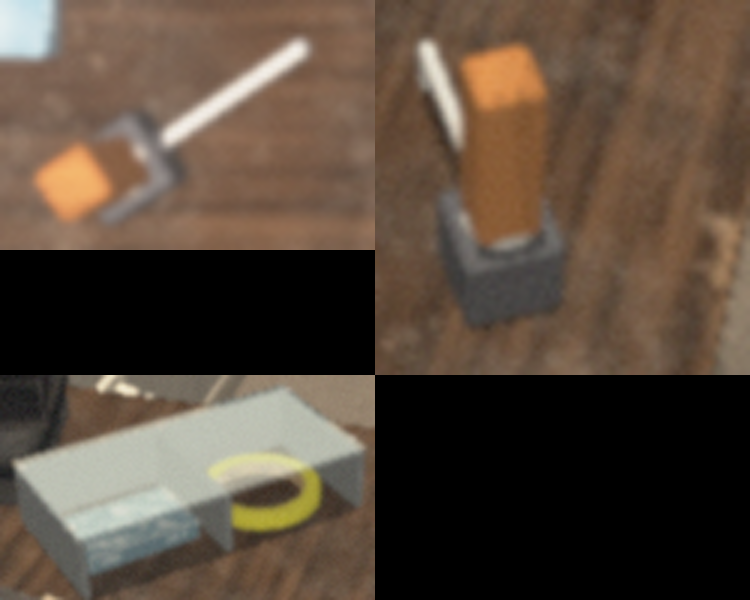

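```bash
cat >h.py <<'E'
import numpy as np,cv2
from bench import sensors,vision,r
def K(n):
    m=vision.camera_model(n);f=200/np.tan(np.radians(m["vertical_fov"]/2))
    return np.array([[f,0,m["cx"]],[0,f,m["cy"]],[0,0,1]]),m["dist"],m["camera_from_world"]
def back(n,p,z):
    k,d,T=K(n);u=cv2.undistortPoints(np.array([[p]],float),k,d)[0,0]
    R,t=T[:3,:3],T[:3,3];o=-R.T@t;v=R.T@np.array([*u,1]);return o+v*(z-o[2])/v[2]
def proj(n,P):
    k,d,T=K(n);return cv2.projectPoints(np.array(P,float).reshape(-1,1,3),cv2.Rodrigues(T[:3,:3])[0],T[:3,3],k,d)[0][:,0]
def yaw():
    q=sensors.read_state()["eef_rot"];from scipy.spatial.transform import Rotation as Q
    return Q.from_quat(q).as_matrix()
E
python3 - <<'E'
from h import *
np.set_printoptions(precision=4,suppress=True)
a=lambda x,y:((x+.5)/4-.5+330,(y+.5)/4-.5+90)
b=lambda x,y:((x+.5)/5-.5+185,(y+.5)/5-.5+230)
c=lambda x,y:((x-375+.5)/5-.5+315,(y+.5)/5-.5+255)
d=lambda x,y:((x+.5)/3-.5+240,(y-375+.5)/3-.5+120)
R=[back("top",a(*p),.06)[:2] for p in((200,18),(32,203),(412,545),(578,352))]
print("rack",R,np.mean(R,0)); 
for i in range(4): e=R[i]-R[i-1];print(np.linalg.norm(e),np.degrees(np.arctan2(e[1],e[0])))
print("roll",back("top",a(367,379),.013),np.linalg.norm(back("top",a(267,379),.013)-back("top",a(467,379),.013)))
print("roll side L/R edges",back("side",d(264,491),.013))
G=back("top",b(73.5,182),.104);T=back("top",b(303,44),.026)
print("grip",G,"rodend",T,np.linalg.norm((T-G)[:2]),np.degrees(np.arctan2(*(T-G)[1::-1])))
print("foot",[back("top",b(*p),.032) for p in((132,113),(184,168))])
print("side grip",back("side",c(503,75),.104),"side rodtip",back("side",c(427,42),.026))
E
```

```text
rack [array([ 0.8043, -0.2278]), array([ 0.706 , -0.1379]), array([ 0.5268, -0.3313]), array([ 0.6262, -0.4222])] [ 0.6658 -0.2798]
0.26366376996617596 47.52259490825107
0.1331735143586909 137.56776318546665
0.2636365071113978 -132.80636536422207
0.13468713779995947 -42.446190484630286
roll [ 0.618  -0.3228  0.013 ] 0.11053847912231235
roll side L/R edges [ 0.6109 -0.3114  0.013 ]
grip [0.4536 0.1353 0.104 ] rodend [0.5047 0.0588 0.026 ] 0.09198428552539241 -56.26361446749269
foot [array([0.4764, 0.1302, 0.032 ]), array([0.4532, 0.1081, 0.032 ])]
side grip [0.4522 0.1389 0.104 ] side rodtip [0.5023 0.0615 0.026 ]
```

```bash
cat >>h.py <<'E'
def P(o,yaw,pts):
    a=np.radians(yaw);R=np.array([[np.cos(a),-np.sin(a),0],[np.sin(a),np.cos(a),0],[0,0,1]]);return np.array(pts,float)@R.T+np.array([o[0],o[1],o[2] if len(o)>2 else 0])
def sq(h,z,hy=None):
    hy=hy or h;return [(h,hy,z),(-h,hy,z),(-h,-hy,z),(h,-hy,z)]
def ring(r,z): t=np.linspace(0,2*np.pi,60);return np.c_[r*np.cos(t),r*np.sin(t),0*t+z]
def crop(n,img,x0,y0,w,h,k,items):
    a=cv2.resize(img[y0:y0+h,x0:x0+w],None,fx=k,fy=k,interpolation=cv2.INTER_CUBIC)
    for pts,col,cl in items:
        q=(proj(n,pts)-[x0,y0]+.5)*k-.5
        cv2.polylines(a,[np.round(q*8).astype(np.int32)],cl,col,1,cv2.LINE_AA,3)
    return a
def pick(o,y):
    return [(P(o,y,sq(.012,.104)),(255,0,0),True),(P(o,y,sq(.018,.032)),(0,255,0),True),(P(o,y,sq(.018,0)),(0,255,0),True),
    (P(o,y,[(.018,.003,.026),(.093,.003,.026),(.093,-.003,.026),(.018,-.003,.026)]),(0,0,255),True)]
def roll(o): return [(P(o,0,ring(.054,.013)),(255,0,0),True),(P(o,0,ring(.036,.013)),(255,0,0),True),(P(o,0,ring(.054,0)),(0,255,0),True)]
def rack(o,y): return [(P(o,y,sq(.0675,.06,.133)),(0,0,255),True),(P(o,y,[(-.0675,-.133,0),(-.0675,.133,0)]),(0,0,255),False)]
E
python3 - <<'E'
from h import *
t=cv2.imread("pics/top0.png");s=cv2.imread("pics/side0.png")
# grip-top colour fit
hsv=cv2.cvtColor(t[240:285,185:235],cv2.COLOR_BGR2HSV);m=cv2.inRange(hsv,(5,130,150),(20,255,255))
print(cv2.minAreaRect(cv2.findNonZero(m)),m.sum()/255)
I=pick((.453,.1365),-56)
C=np.zeros((600,800,3),np.uint8)
C[:200,:300]=crop("top",t,185,230,75,50,4,I);C[:300,300:600]=crop("side",s,315,255,75,75,4,I)
J=roll((.618,-.3228))+rack((.6658,-.2798),-42.6)
C[300:600,:320]=crop("top",t,325,85,160,150,2,J);C[300:525,320:740]=crop("side",s,235,120,140,75,3,J)
cv2.imwrite("pics/o1.png",C)
E
```

```text
((14.692305564880371, 26.03845977783203), (12.480754852294922, 12.75810432434082), 56.3099365234375) 153.0
```

View pics/o1.png

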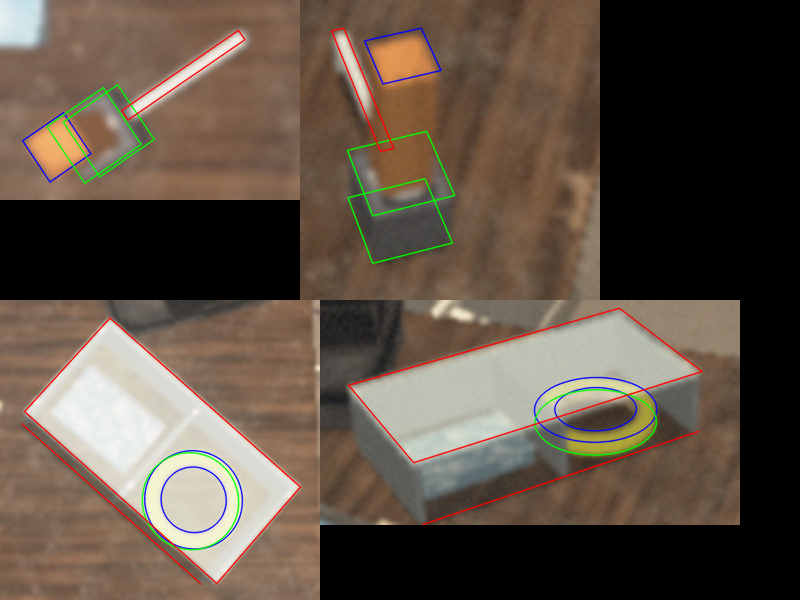

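```bash
cat >>h.py <<'E'
def go(p,yy):
    """remaining rows-units to TCP p with tool y at yaw yy (deg)"""
    s=sensors.read_state();R=yaw();a=np.degrees(np.arctan2(R[1,1],R[0,1]))
    print("t",round(s["time"],2),"pos",np.round(s["ee_pos"],4),"yaw_y",round(a,1),"tilt",np.round(R[2],3),"F",np.round(s["ft_force"],1),"w",round(s["width"],4),"g",round(s["grip_force"],1))
    print("shift units now-axes",np.round(R.T@(np.array(p)-s["ee_pos"])/.03,2),"turn units",round(-(yy-a)/8,2))
E
python3 -m crank '[[[0,0,0],0.87],[[0,0,0],0.87],[[0,0,0],0.87],[[0,0,0],0.87],[[0,0,0],0.87]]' 0.8
python3 -c "
from h import *
go((.453,.1365,.15),34)"
```

```text
time: 0.72
ee_pos: [0.2252, 0.5827, 0.1963]
eef_rot: [0.471, 0.882, -0.0, 0.0]
ft_force: [0.6, -0.7, -0.5]
width: 0.0697
grip_force: 0.0
t 0.72 pos [0.2252 0.5827 0.1963] yaw_y 33.8 tilt [-0.001 -0.001 -1.   ] F [ 0.6 -0.7 -0.5] w 0.0697 g 0.0
shift units now-axes [-16.58  -1.98   1.55] turn units -0.02
```

```bash

python3 -m crank '[[[-0.9,-0.11,0],0],[[-0.9,-0.11,0],0],[[-0.9,-0.11,0],0],[[-0.9,-0.11,0],0],[[-0.9,-0.11,0],0],[[-0.9,-0.11,0],0],[[-0.9,-0.11,0],0],[[-0.9,-0.11,0],0],[[-0.9,-0.11,0],0],[[-0.9,-0.11,0],0],[[-0.9,-0.11,0],0],[[-0.9,-0.11,0],0]]'
python3 -c "
from h import *
go((.453,.1365,.15),34)"
```

```text
time: 2.22
ee_pos: [0.3742, 0.2914, 0.1965]
eef_rot: [0.469, 0.883, -0.0, -0.0]
ft_force: [0.7, -0.5, -0.6]
width: 0.0696
grip_force: 0.0
t 2.23 pos [0.3742 0.2914 0.1965] yaw_y 34.1 tilt [-0. -0. -1.] F [ 0.7 -0.5 -0.6] w 0.0696 g 0.0
shift units now-axes [-5.75 -0.72  1.55] turn units 0.01
```

```bash

python3 -m crank '[[[-0.95,-0.12,0.2],0],[[-0.95,-0.12,0.2],0],[[-0.95,-0.12,0.2],0],[[-0.95,-0.12,0.2],0],[[-0.95,-0.12,0.2],0],[[-0.95,-0.12,0.2],0],[[0,0,0],0]]'
python3 - <<'E'
from h import *
go((.453,.1365,.066),34)
t=vision.camera("top")[:,:,::-1];s=vision.camera("side")[:,:,::-1]
cv2.imwrite("pics/n1.png",np.hstack([cv2.resize(t[180:320,150:290],(400,400)),cv2.resize(s[180:340,265:425],(400,400))]))
E
```

```text
time: 3.1
ee_pos: [0.4522, 0.1365, 0.1601]
eef_rot: [0.471, 0.882, -0.001, -0.0]
ft_force: [0.0, -0.3, -0.6]
width: 0.0696
grip_force: 0.0
t 3.1 pos [0.4522 0.1365 0.1601] yaw_y 33.9 tilt [-0.    -0.001 -1.   ] F [ 0.  -0.3 -0.6] w 0.0696 g 0.0
shift units now-axes [-0.01  0.03  3.14] turn units -0.02
```

View pics/n1.png

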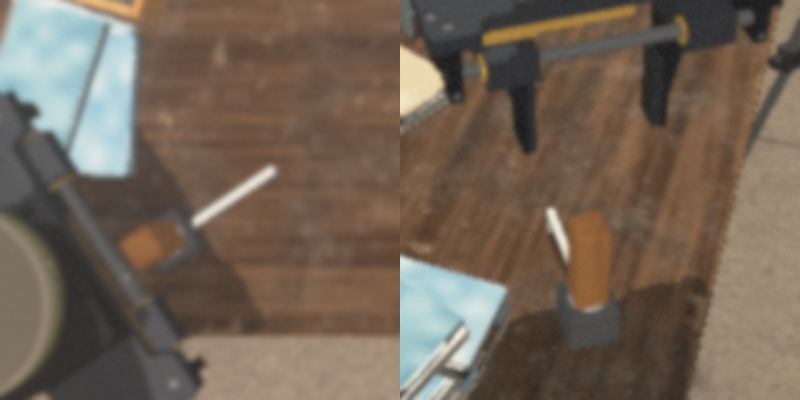

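The open fingers (side crop, tips near 525 and 655) straddle the grip (590,225), so I go down and close.

```bash

python3 -m crank '[[[0,0.03,0.6],0],[[0,0,0.6],0],[[0,0,0.6],0],[[0,0,0.6],0],[[0,0,0.5],0],[[0,0,0.3],0],[[0,0,0],0]]'
python3 -m crank '[[[0,0,0],0],[[0,0,0],0],[[0,0,0],0],[[0,0,0],0],[[0,0,0],0]]' 0 35
python3 -c "
from h import *
go((.453,.1365,.081),34)"
```

```text
time: 4.08
ee_pos: [0.4523, 0.1393, 0.0644]
eef_rot: [0.469, 0.883, -0.0, -0.0]
ft_force: [0.5, 0.4, -0.0]
width: 0.0698
grip_force: 0.0
time: 4.7
ee_pos: [0.4527, 0.1392, 0.0648]
eef_rot: [0.469, 0.883, 0.0, 0.0]
ft_force: [-0.1, -0.6, -0.2]
width: 0.0276
grip_force: 0.2
t 4.7 pos [0.4527 0.1392 0.0648] yaw_y 34.1 tilt [ 0.  0. -1.] F [-0.1 -0.6 -0.2] w 0.0276 g 0.2
shift units now-axes [-0.08 -0.04 -0.54] turn units 0.01
```

```bash

python3 -m crank '[[[0,0,0],0],[[0,0,0],0],[[0,0,0],0]]'
python3 -m crank '[[[0,0,-0.3],0],[[0,0,-0.35],0],[[0,0,0],0]]'
python3 -c "
from h import *
go((.453,.1365,.084),34)"
```

```text
time: 5.08
ee_pos: [0.4526, 0.1391, 0.0647]
eef_rot: [0.469, 0.883, -0.0, -0.0]
ft_force: [0.4, 0.6, -0.3]
width: 0.0235
grip_force: 34.9
time: 5.45
ee_pos: [0.4534, 0.1395, 0.0854]
eef_rot: [0.469, 0.883, 0.001, 0.001]
ft_force: [0.4, 0.2, -2.5]
width: 0.0239
grip_force: 34.9
t 5.45 pos [0.4534 0.1395 0.0854] yaw_y 34.1 tilt [-0.     0.002 -1.   ] F [ 0.4  0.2 -2.5] w 0.0239 g 34.9
shift units now-axes [-0.08 -0.07  0.05] turn units 0.01
```

```bash

python3 -m crank '[[[0,0,0],-0.83],[[0,0,0],-0.83],[[0,0,0],0]]'
python3 -c "
from h import *
go((.4903,-.2047,.085),47.4)"
```

```text
time: 5.82
ee_pos: [0.4526, 0.1391, 0.0841]
eef_rot: [0.364, 0.931, 0.0, -0.0]
ft_force: [-0.1, 0.1, -1.9]
width: 0.024
grip_force: 34.9
t 5.83 pos [0.4526 0.1391 0.0841] yaw_y 47.3 tilt [ 0. -0. -1.] F [-0.1  0.1 -1.9] w 0.024 g 34.9
shift units now-axes [-8.7  -7.57 -0.03] turn units -0.01
```

```bash

python3 -m crank '[[[-0.73,-0.63,0],0],[[-0.73,-0.63,0],0],[[-0.73,-0.63,0],0],[[-0.73,-0.63,0],0],[[-0.73,-0.63,0],0],[[-0.73,-0.63,0],0],[[-0.73,-0.63,0],0],[[-0.73,-0.63,0],0],[[-0.73,-0.63,0],0],[[-0.73,-0.63,0],0],[[-0.73,-0.63,0],0],[[-0.5,-0.5,0],0]]'
python3 -m crank '[[[0,0,0],0],[[0,0,0],0]]'
python3 - <<'E'
from h import *
go((.4903,-.2047,.085),47.4)
t=vision.camera("top")[:,:,::-1];s=vision.camera("side")[:,:,::-1]
p=sensors.read_state()["ee_pos"];o=(p[0],p[1],p[2]-.0648)
I=pick(o,-42.6)+rack((.6658,-.2798),-42.6)+roll((.618,-.3228))
cv2.imwrite("pics/n2.png",np.hstack([crop("top",t,315,90,160,160,2.5,I),crop("side",s,235,105,160,160,2.5,I)]))
E
```

```text
time: 7.32
ee_pos: [0.4898, -0.1994, 0.0842]
eef_rot: [0.365, 0.931, -0.0, 0.0]
ft_force: [0.4, 0.2, -1.9]
width: 0.0236
grip_force: 34.9
time: 7.58
ee_pos: [0.4899, -0.1973, 0.0841]
eef_rot: [0.364, 0.931, 0.0, -0.0]
ft_force: [-0.0, 0.9, -2.0]
width: 0.0235
grip_force: 34.9
t 7.58 pos [ 0.4899 -0.1973  0.0841] yaw_y 47.3 tilt [ 0.001  0.    -1.   ] F [-0.   0.9 -2. ] w 0.0235 g 34.9
shift units now-axes [-0.18 -0.17 -0.03] turn units -0.01
```

View pics/n2.png

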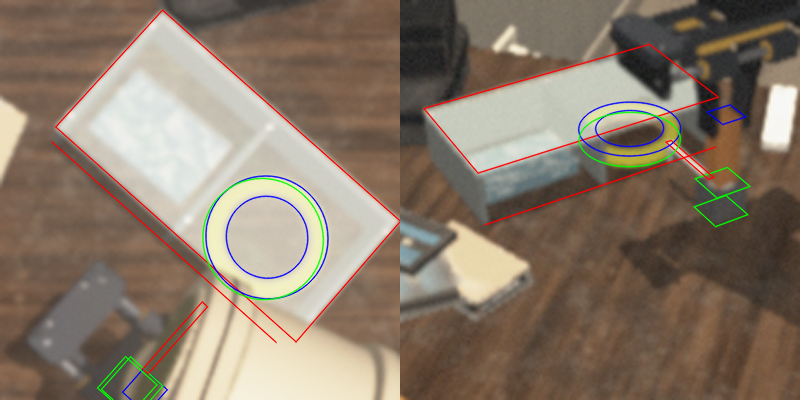

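```bash

python3 -m crank '[[[0,-0.17,0],0],[[-0.5,0,0],0],[[-0.5,0,0],0],[[-0.5,0,0],0],[[-0.5,0,0],0],[[-0.4,0,0],0],[[0,0,0],0],[[0,0,0],0]]'
python3 - <<'E'
from h import *
go((.540,-.2503,.066),47.4)
t=vision.camera("top")[:,:,::-1];s=vision.camera("side")[:,:,::-1]
p=sensors.read_state()["ee_pos"];o=(p[0],p[1],p[2]-.0648)
I=pick(o,-42.6)
cv2.imwrite("pics/n3.png",np.hstack([crop("top",t,350,110,120,120,3.33,I),crop("side",s,295,125,100,100,4,I)]))
E
```

```text
time: 8.68
ee_pos: [0.539, -0.2505, 0.084]
eef_rot: [0.364, 0.932, 0.0, -0.0]
ft_force: [-0.5, -0.5, -2.6]
width: 0.0236
grip_force: 34.9
t 8.68 pos [ 0.539  -0.2505  0.084 ] yaw_y 47.3 tilt [ 0.001 -0.    -1.   ] F [-0.5 -0.5 -2.6] w 0.0236 g 34.9
shift units now-axes [-0.02  0.03  0.6 ] turn units -0.01
```

View pics/n3.png

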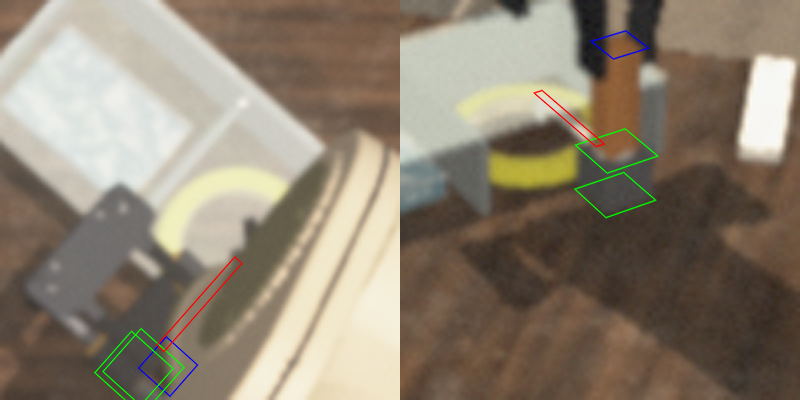

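The rod reaches over the near rim (side crop, tip about (540,95)) into the core and the roll hasn't moved. I lower the tip.

```bash

python3 -m crank '[[[0,0,0.3],0],[[0,0,0.27],0],[[0,0,0],0]]'
python3 -m crank '[[[0.3,0,0],0],[[0.3,0,0],0],[[0.35,0,0],0],[[0.35,0,0],0],[[0.35,0,0],0],[[0.35,0,0],0],[[0.35,0,0],0],[[0.35,0,0],0],[[0.35,0,0],0],[[0.35,0,0],0]]'
python3 - <<'E'
from h import *
p=np.array((.540,-.2503,.066))+.150*np.array((-.736,.677,0))
go(p,47.4)
E
```

```text
time: 9.15
ee_pos: [0.5387, -0.2503, 0.0661]
eef_rot: [0.364, 0.932, -0.0, -0.001]
ft_force: [-0.8, -0.2, -2.0]
width: 0.0237
grip_force: 34.9
time: 10.4
ee_pos: [0.4638, -0.1811, 0.0671]
eef_rot: [0.364, 0.932, 0.0, 0.0]
ft_force: [0.3, -1.4, -1.8]
width: 0.0236
grip_force: 34.9
t 10.4 pos [ 0.4638 -0.1811  0.0671] yaw_y 47.3 tilt [-0.  0. -1.] F [ 0.3 -1.4 -1.8] w 0.0236 g 34.9
shift units now-axes [1.57 0.02 0.04] turn units -0.01
```

```bash

python3 -m crank '[[[0.35,0,0],0],[[0.35,0,0],0],[[0.35,0,0],0],[[0.35,0,0],0],[[0.3,0,0],0],[[0.1,0,0],0],[[0,0,0],0],[[0,0,0],0]]'
python3 - <<'E'
from h import *
p=np.array((.540,-.2503,.066))+.150*np.array((-.736,.677,0))
go(p,47.4)
t=vision.camera("top")[:,:,::-1];s=vision.camera("side")[:,:,::-1]
p=sensors.read_state()["ee_pos"];o=(p[0],p[1],p[2]-.0648)
e=p[:2]+.123*np.array((.736,-.677))
I=pick(o,-42.6)+rack((.6658,-.2798),-42.6)+roll(e)
cv2.imwrite("pics/n4.png",np.hstack([crop("top",t,305,120,160,160,2.5,I),crop("side",s,235,105,160,160,2.5,I)]))
E
```

```text
time: 11.4
ee_pos: [0.4247, -0.1451, 0.0671]
eef_rot: [0.364, 0.931, -0.0, 0.0]
ft_force: [0.1, -0.3, -2.4]
width: 0.0241
grip_force: 34.9
t 11.4 pos [ 0.4247 -0.1451  0.0671] yaw_y 47.3 tilt [-0. -0. -1.] F [ 0.1 -0.3 -2.4] w 0.0241 g 34.9
shift units now-axes [-0.2   0.02  0.04] turn units -0.01
```

View pics/n4.png

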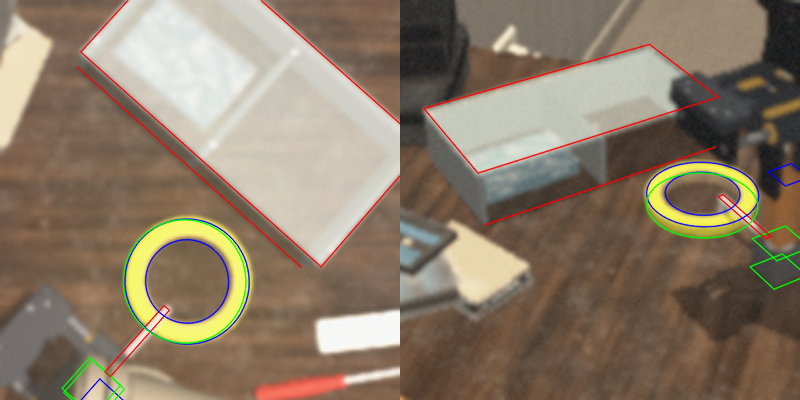

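The roll is fully out, about 20 mm clear of the mouth (top crop, centre (187,281); mouth line about 50 px away), and the cassette hasn't moved. I ease the tip off the core and set the pick down.

```bash

python3 -m crank '[[[-0.15,0,0],0],[[0,0,0.04],0],[[0,0,0.03],0],[[0,0,0],0],[[0,0,0],0]]'
python3 -c "
from h import *
go((0,0,.0648),47.4)"
```

```text
time: 12.12
ee_pos: [0.4279, -0.148, 0.065]
eef_rot: [0.364, 0.932, 0.0, -0.0]
ft_force: [0.5, 0.2, -3.0]
width: 0.0237
grip_force: 34.9
t 12.12 pos [ 0.4279 -0.148   0.065 ] yaw_y 47.3 tilt [ 0.  0. -1.] F [ 0.5  0.2 -3. ] w 0.0237 g 34.9
shift units now-axes [ 1.383e+01 -6.040e+00  1.000e-02] turn units -0.01
```

Still hanging (−2 to −3 N), so I lower a little more.

```bash

python3 -m crank '[[[0,0,0.015],0],[[0,0,0],0],[[0,0,0],0]]'
python3 -m crank '[[[0,0,0.015],0],[[0,0,0],0],[[0,0,0],0]]'
```

```text
time: 12.5
ee_pos: [0.428, -0.148, 0.0647]
eef_rot: [0.364, 0.932, 0.0, 0.0]
ft_force: [-1.0, -0.3, -0.1]
width: 0.0237
grip_force: 34.9
time: 12.88
ee_pos: [0.4283, -0.1482, 0.0647]
eef_rot: [0.364, 0.932, 0.0, 0.0]
ft_force: [-2.2, -0.5, 7.4]
width: 0.0235
grip_force: 35.0
```

Foot on the desk (+7 N). I back off slightly, release and rise.

```bash

python3 -m crank '[[[0,0,-0.012],0],[[0,0,0],0],[[0,0,0],0]]'
python3 -m crank '[[[0,0,0],0],[[0,0,0],0],[[0,0,0],0],[[0,0,0],0],[[0,0,0],0]]' 0.8
python3 -m crank '[[[0,0,-0.2],0],[[0,0,-0.5],0],[[0,0,-0.7],0],[[0,0,-0.8],0],[[0,0,-0.8],0],[[0,0,-0.8],0],[[0.5,0,-0.5],0],[[0,0,0],0],[[0,0,0],0]]'
python3 - <<'E'
from h import *
t=vision.camera("top")[:,:,::-1];s=vision.camera("side")[:,:,::-1]
cv2.imwrite("pics/n5.png",np.hstack([crop("top",t,305,120,160,160,2.5,[]),crop("side",s,265,105,160,160,2.5,[])]))
E
```

```text
time: 13.25
ee_pos: [0.4281, -0.1481, 0.0647]
eef_rot: [0.364, 0.932, 0.0, 0.0]
ft_force: [-1.1, 0.5, 5.0]
width: 0.024
grip_force: 34.9
time: 13.88
ee_pos: [0.4279, -0.148, 0.0644]
eef_rot: [0.364, 0.932, 0.0, -0.0]
ft_force: [-1.1, 0.3, -0.3]
width: 0.0647
grip_force: 0.0
time: 15.0
ee_pos: [0.417, -0.1381, 0.1935]
eef_rot: [0.364, 0.932, 0.0, 0.0]
ft_force: [0.6, -0.8, -0.4]
width: 0.0695
grip_force: 0.0
```

View pics/n5.png

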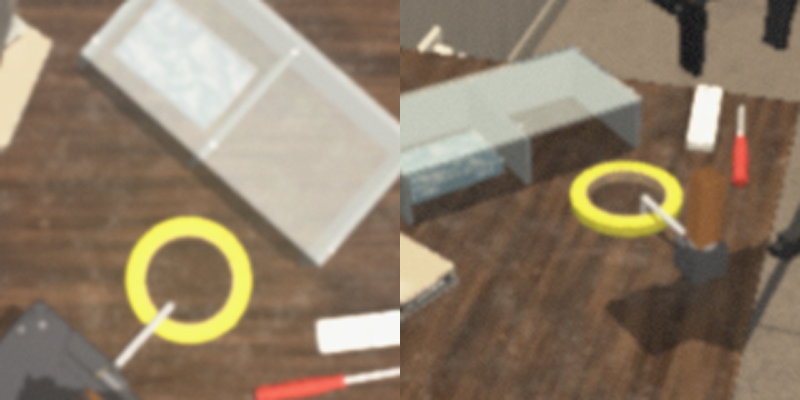

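The pick stands upright at (705,230) in the side crop. The roll lies in front of the slot, the gripper is clear, and the cassette is where it was.

```bash
python3 -c "
from bench import r
print(r.close_job())"
```

```text
the job is handed in; nothing more can be done
None
```

The roll is fully out, about 20 mm in front of the slot; the pick stands upright and released with its tip still inside the roll's core, the cassette is untouched, and the job was handed in at about 15 s.

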